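# Put the setting blocks away, holding the last over its slot

### The job

Put the thin aluminium setting block fully home in the holder with the thin slot and let go of it. Then carry the thick block over the pine offcut that lies in front of the holders and hold it still about a centimetre above its own slot in the other holder, upright, centred and turned to fit, touching nothing, so that I can still blow the slot out. Finish while holding it there, do not lower it in, and leave the offcut, bearing and roll of tape where they are.

Things in the scene. Friction and masses are not known exactly. Their poses are not given: they have to be found in the camera images.
- thin_center (a point): Centre (half-way up) of the thin loose aluminium block, which stands upright on the bench: 40 mm along its x, 16 mm thick along its y, 65 mm high along its z; one punched dot on top; about 0.11 kg. A half turn about z makes no difference.
- thick_center (a point): Centre (half-way up) of the thick loose aluminium block, which stands upright on the bench: 40 mm along its x, 28 mm thick along its y, 65 mm high along its z; two punched dots on top; about 0.2 kg. A half turn about z makes no difference.
- thin_slot (a point): Centre of the slot mouth in the top face of the thin holder, a wooden block fixed to the bench, 72 mm (x) x 60 mm (y) x 35 mm high. The slot is 44 mm along this point's x and 20 mm along its y, open upwards, 25 mm deep with a 3 mm chamfer; a block put fully home stands 40 mm out of it with its centre 7.5 mm above this point. One dot on its front (-x) face.
- thick_slot (a point): Centre of the slot mouth in the top face of the thick holder, fixed to the bench and like the thin one outside (72 x 60 x 35 mm), but with a slot 44 mm along this point's x and 32 mm along its y, 25 mm deep. A block held 10 mm above the mouth has its centre 42.5 mm above this point. Two dots on its front (-x) face.
- thin_block: The thin block as a whole; origin at the centre of its underside.
- thick_block: The thick block as a whole; origin at the centre of its underside.
- thin_holder: The thin holder; origin at the centre of its underside, slot mouth 35 mm above it.
- thick_holder: The thick holder; origin at the centre of its underside, slot mouth 35 mm above it.
- offcut: Loose pine offcut lying across between blocks and holders, an obstacle: 63 mm (x) x 180 mm (y) x 46 mm high, origin at the centre of its underside. Not to be moved.
- bearing: Loose ball bearing lying flat on the bench, 42 mm across, 15 mm high, origin at the centre of its underside. Not to be moved.
- tape: Loose roll of black tape lying flat on the bench, 53 mm across, 19 mm high, origin at the centre of its underside. Not to be moved.

How it is judged (in metres and radians):
On the way:
1. the thin block is fully home in the thin slot and let go (z of thin_center in the frame of thin_slot below 0.0105 m and horizontal distance between thin_center and thin_slot below 0.006 m and contact force between thin_block and the fingers below 0.05 N), for 0.2 s.
At the end, for the whole second after the job is handed in: Thin block fully home (3 mm) in the thin slot, released; thick block held still in the fingers, underside 2 to 20 mm above the thick slot's mouth, centred within 5 mm, turned to it within 0.10 rad, upright within 0.10 rad, touching no holder, block or offcut (all of step 1 and contact force between thin_block and the arm below 0.05 N and z of thick_center in the frame of thick_slot between 0.0345 and 0.0525 m and horizontal distance between thick_center and thick_slot below 0.005 m and angle between the x axis of thick_center and the x axis of thick_slot, either way round below 0.1 rad and angle between thick_center's own z axis and vertical below 0.1 rad and contact force between thick_block and the fingers above 1 N and contact force between thick_block and thick_holder below 0.05 N and contact force between thick_block and thin_holder below 0.05 N and contact force between thick_block and thin_block below 0.05 N and linear speed of thick_block below 0.01 m/s and contact force between thick_block and offcut below 0.05 N); the arm keeps its last pose, push and grip.
It fails at once if the offcut is moved by more than 15 mm (distance of offcut from where it was at the start of the episode above 0.015 m).
It fails at once if the bearing is moved by more than 15 mm (distance of bearing from where it was at the start of the episode above 0.015 m).
It fails at once if the roll of tape is moved by more than 15 mm (distance of tape from where it was at the start of the episode above 0.015 m).
It fails at once if the thick block is lowered into its slot (z of thick_center in the frame of thick_slot below 0.0305 m and horizontal distance between thick_center and thick_slot below 0.015 m).
It also fails if it takes over 59 s, if anything falls off the work surface, if the arm or the gripper's body presses on something with over 40 N, if the wrist force passes 120 N, or if a joint passes its speed limit or range.

### The arm

A 7-joint arm with a two-finger parallel gripper is mounted at the origin on a cart in front of the work surface, level with it; the furniture and walls round the work are solid. World frame = base frame: x ahead of the robot, y to its left, z up, the work surface at z = 0. Lengths are in mm, angles in rad, forces in N, time in s.
With the tool pointing down it reaches from about 425 to 875 mm from the base axis. Payload 4.7 kg.
Tool frame: the origin (TCP) lies midway between the tips of the shut fingers; the grasp point (between the pads) lies 19 mm behind it (ctrl.grip_depth is the distance from the TCP to the grasp point, in mm); z points along the fingers, y is the direction in which the jaws open and shut (so a half turn about z gives the same grasp; the last joint's range is limited). The gripper opens to 87 mm and grips with 3 to 60 N. Pads are 19 mm wide; open, the fingers measure 117 mm over their backs; the gripper's body (75 mm by 190 mm) begins 51 mm behind the grasp point.
Start: joints at [1.289, 0.321, -0.07, 1.45, 0.023, 1.371, -0.057], TCP at [189.458, -621.797, 222.587] pointing down, gripper open.
Joint ranges: [-2.86, 2.86], [-0.3, 2.09], [-1.38, 1.24], [0.06, 2.45], [-1.56, 4.7], [0.09, 2.05], [-2.69, 2.69]. Speed limits (rad/s): [2.57, 2.57, 3.14, 3.14, 3.14, 3.14, 3.14].

### API

Orientations are given as a unit quaternion [x, y, z, w].
In Python, from rig import ctrl gives the robot as it stands.
- The arm moves only by the tool servo_tool, never from a script. Its argument "commands" is a list of rows, each an object with "dp": the shift along the tool's x, y, z in cm, a list of three; "dr": the turn, a rotation vector about the tool's x, y, z in degrees, a list of three. A call has 1 to 12 rows; each row is the pose to reach, as a shift and turn from the pose commanded when the call began, along the tool's axes at that moment; what a row does not reach only later rows make up. A row lasts 1/12 s, in which the tool goes at most 41.7 mm and 7.16 degrees, less where a joint would pass 70% of its speed; a pose out of reach is approached as far as the arm can. A call with a gripper value outside its range is refused whole. "claw" is the opening, from 0 (shut) to 1 (fully open), set as the call begins (left out, the last holds). The fingers move at their own pace and stop on an object; "force" is the grip in N (left out, the last holds). Time passes only in rows, so rows that repeat a pose let the fingers close. It gives the time, the measured TCP pose, the force and the opening at its end, in the units of the state.
- ctrl.sense(): the state, without advancing time (a new reading comes with each control period).
- ctrl.capture(name): name is "scene" or "top" or "wrist"; returns (picture, depth): 480x640x3 uint8, red, green, blue; 480x640 float32, mm along the optical axis (not along the pixel's ray), 0 where there is no reading.
- ctrl.camera_params(name): a dict with "fov_y" (degrees; the focal length in pixels is half the picture's height over the tangent of half this angle, whatever the lens; pixels are square), "cx", "cy" (the principal point, pixels), "R" (3x3) and "t" (3): a world point X has camera coordinates R X + t; the wrist camera has in their place "tool_from_camera" (4x4, takes a point from camera to tool coordinates, whose origin is the TCP and whose axes are the flange's). Camera axes: x right, y down, z forward; pixel columns grow to the right and rows downward; lengths in mm; the calibration is good to about 2 mm. A picture is of the moment at which its call begins: read the wrist's pose just before it. camera_params takes no time and is no camera call.
- ctrl.hand_in(): hands the job in, once; it reports no verdict.
Trained networks look in the newest picture that a camera, given by its name, has taken for a name from the list of things; names that differ only in an ending like _2 or _b are one class to them, and where a whole thing is asked for, a point or a joint stands for the part that bears it (a point fixed in the world has none). Each returns a list of dicts, best first, with "confidence" (0 to 1); they miss things now and then, are a little off and sometimes report something else, mostly with a low value. They report only what shows in the picture. A call takes as long as a camera call.
- ctrl.boxes_of(camera, target): "rect" ([left, top, width, height] in pixels, round what is visible of it).
- ctrl.tip_of(camera, target): "point" ([column, row] in pixels: a listed point, or the origin of a listed thing).
The state is a dict: "clock": time; "joints": joint angles; "qvel": joint speeds; "effort": joint torques, N m; "tool_pos": TCP position; "tool_rot": TCP orientation; "contact_force": force on the tool from outside, world axes, zero at the start; "moment": the same for the moment, N m; "finger_gap": opening from 0.0 (shut) to 1.0 (fully open).
Only numpy, scipy, OpenCV 4.12 (cv2) and the standard library are available. Lean on these libraries where they do the work, as an engineer would, in place of code of your own. Each camera call takes 0.05 s, during which the arm holds its last target.

## Working session

There is one attempt and no reset: what is moved stays moved. The work goes in short steps, Python scripts to look and compute and a tool call to move; the robot and the scene stay as the last step left them, time stands still between calls to the robot, and variables do not carry over. Pictures are saved under pics/ and viewed, and the job is handed in when it is done.

Besides the shell and the picture viewer there is one more tool, called after "Request:" as a command line: name --argument value ..., lists and objects as JSON in quotes. servo_tool: Moves the arm, as the interface text tells. Its arguments: {"type":"object","properties":{"commands":{"type":"array","items":{"type":"object","properties":{"dp":{"type":"array","items":{"type":"number"}},"dr":{"type":"array","items":{"type":"number"}}}}},"claw":{"type":"number"},"force":{"type":"number"}},"required":["commands"]}

```bash
mkdir -p pics; ls; cat > h.py <<'E'
import numpy as np, cv2, json
from scipy.spatial.transform import Rotation as Rn
from rig import ctrl
def K(p):
    f=240/np.tan(np.radians(p["fov_y"])/2); return f,p["cx"],p["cy"]
def cam(name,s=None):
    p=ctrl.camera_params(name); f,cx,cy=K(p)
    if name=="wrist":
        s=s or ctrl.sense(); T=np.array(p["tool_from_camera"]); Rt=Rn.from_quat(s["tool_rot"]).as_matrix()
        Rwc=Rt@T[:3,:3]; c=Rt@T[:3,3]+np.array(s["tool_pos"])
    else:
        R=np.array(p["R"]); Rwc=R.T; c=-R.T@np.array(p["t"])
    return f,cx,cy,Rwc,c
def ray(C,uv):
    f,cx,cy,R,c=C; d=R@np.array([(uv[0]-cx)/f,(uv[1]-cy)/f,1]); return c,d
def atz(C,uv,z):
    c,d=ray(C,uv); return c+d*(z-c[2])/d[2]
def cloud(C,D):
    f,cx,cy,R,c=C; v,u=np.mgrid[0:480,0:640]; P=np.stack([(u-cx)/f*D,(v-cy)/f*D,D],-1); return P@R.T+c
def proj(C,X):
    f,cx,cy,R,c=C; q=R.T@(np.array(X)-c); return q[0]/q[2]*f+cx,q[1]/q[2]*f+cy
def save(n,im): cv2.imwrite("pics/"+n,im[:,:,::-1])
E
python3 - <<'E'
from h import *
s=ctrl.sense(); print({k:np.round(v,3).tolist() for k,v in s.items()})
for n in ["scene","top"]:
    im,D=ctrl.capture(n); save(n+"0.png",im); np.savez(n+"0.npz",im=im,D=D)
    print(n,ctrl.camera_params(n), (D>0).mean())
print(ctrl.camera_params("wrist"))
E
```

```text
pics
{'clock': 0.0, 'joints': [1.289, 0.322, -0.07, 1.452, 0.023, 1.371, -0.057], 'qvel': [-0.001, 0.0, 0.001, 0.001, -0.002, -0.002, 0.0], 'effort': [0.001, -49.129, -0.404, -31.253, -0.064, 0.044, 0.0], 'tool_pos': [189.246, -621.238, 221.471], 'tool_rot': [0.989, 0.147, -0.0, -0.001], 'contact_force': [0.183, -0.909, 0.063], 'moment': [-0.022, -0.014, -0.035], 'finger_gap': 1.002}
scene {'fov_y': 48.594759301761066, 'cx': 311.2471937922753, 'cy': 243.31062476123446, 'R': array([[-0.81317812, -0.58176506,  0.01705139],
       [-0.41664533,  0.56142126, -0.71499149],
       [ 0.40638406, -0.58851982, -0.69892519]]), 't': array([293.96299491, 367.18351382, 632.69385604])} 0.9954329427083334
top {'fov_y': 44.29025187974251, 'cx': 325.74040307098585, 'cy': 250.87850912555706, 'R': array([[-0.00682977, -0.99973308,  0.02207095],
       [-0.98190651,  0.00252775, -0.18934947],
       [ 0.18924314, -0.02296482, -0.98166168]]), 't': array([-186.65924011,  531.51054596, 1145.25343811])} 0.9959928385416666
{'fov_y': 70.1702976740807, 'cx': 316.4394574997644, 'cy': 238.0929501860611, 'tool_from_camera': array([[-4.14846119e-04, -9.66583124e-01, -2.56353061e-01,
         6.99524449e+01],
       [ 9.99999914e-01, -3.96482782e-04, -1.23316323e-04,
        -1.18634233e+00],
       [ 1.75559020e-05, -2.56353090e-01,  9.66583205e-01,
        -1.62668577e+02],
       [ 0.00000000e+00,  0.00000000e+00,  0.00000000e+00,
         1.00000000e+00]])}
```

View pics/scene0.png

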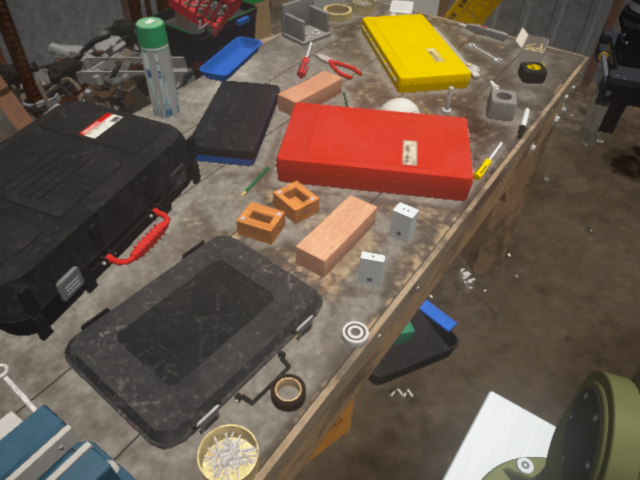

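View pics/top0.png

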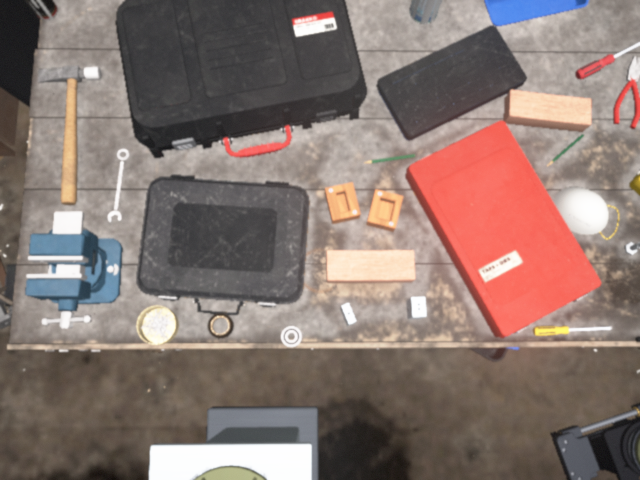

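The scene view shows the thin block at about (372,267), thick at (404,221), the offcut at (337,235) and the holders at (262,222) and (297,201). In the top view they are at (348,313), (418,307), (370,266), (343,202) and (385,209).

```bash
python3 - <<'E'
from h import *
things=["thin_center","thick_center","thin_slot","thick_slot","offcut","bearing","tape"]
for n in ["scene","top"]:
    C=cam(n); D=np.load(n+"0.npz")["D"]; P=cloud(C,D)
    for t in things:
        r=ctrl.tip_of(n,t)[:2]
        for x in r:
            u,v=x["point"]; print(n,t,np.round([u,v],1),round(x["confidence"],2),np.round(P[int(round(v)),int(round(u))]))
print(ctrl.sense()["clock"])
# top-view height clustering
C=cam("top");d=np.load("top0.npz");P=cloud(C,d["D"])
m=(P[...,2]>20)&(P[...,2]<90)
H=np.clip(P[...,2],0,80)/80*255
crop=H[160:360,300:460].astype(np.uint8); cv2.imwrite("pics/h.png",cv2.resize(crop,None,fx=4,fy=3.0,interpolation=0))
cv2.imwrite("pics/topc.png",cv2.resize(d["im"][170:345,275:455,::-1],None,fx=3.4,fy=3.4,interpolation=cv2.INTER_CUBIC))
E
```

```text
scene thin_center [368.8 267. ] 0.56 [ 404. -226.   45.]
scene thin_center [288.4 392.2] 0.34 [388.  22.   1.]
scene thick_center [404.1 222.8] 0.95 [ 409. -359.   45.]
scene thick_center [296.  194.2] 0.19 [ 640. -335.   18.]
scene thin_slot [260. 216.] 0.79 [ 651. -235.   23.]
scene thick_slot [294.6 196.4] 0.73 [ 643. -337.   10.]
scene offcut [370.6 264.2] 0.35 [ 402. -227.   53.]
scene bearing [353.6 333.2] 0.58 [ 366. -124.    2.]
scene tape [288.8 393. ] 0.59 [386.  21.  -1.]
top thin_center [346.4 314.1] 0.69 [ 402. -228.   63.]
top thin_center [380.1 208.1] 0.33 [ 631. -307.   13.]
top thick_center [415. 308.] 0.89 [ 413. -366.   61.]
top thick_slot [387.1 210.6] 0.6 [ 625. -322.   12.]
top offcut [367.5 268.6] 0.64 [ 494. -275.   46.]
top bearing [290.9 338.2] 0.6 [ 358. -117.   -1.]
top tape [222.9 328.5] 0.74 [380.  23.  -5.]
0.8
```

View pics/topc.png

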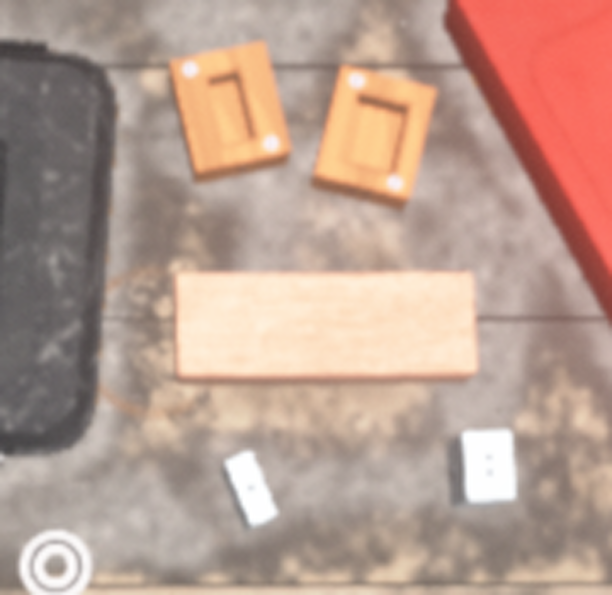

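```bash
cat >> h.py <<'E'
# commanded pose bookkeeping
def getc(): return json.load(open("cmd.json"))
def applyc(dp,dr):
    c=getc(); R=Rn.from_quat(c["q"]); p=np.array(c["p"])+R.apply(np.array(dp)*10.); q=(R*Rn.from_rotvec(np.radians(dr))).as_quat()
    json.dump({"p":p.tolist(),"q":q.tolist()},open("cmd.json","w"))
def down(yaw): return Rn.from_euler('z',yaw,degrees=True)*Rn.from_quat([1,0,0,0])
def delta(p,yaw):
    c=getc(); R=Rn.from_quat(c["q"]); 
    dp=R.inv().apply(np.array(p)-c["p"])/10; T=down(yaw)
    dr=np.degrees((R.inv()*T).as_rotvec()); return np.round(dp,3),np.round(dr,2)
E
python3 - <<'E'
from h import *
q=np.array(ctrl.sense()["tool_rot"]);q/=np.linalg.norm(q)
yaw=np.degrees(2*np.arctan2(q[1],q[0])); print(q,yaw)
json.dump({"p":[189.458,-621.797,222.587],"q":down(yaw).as_quat().tolist()},open("cmd.json","w"))
print(delta([470,-285,223],5))
E
```

```text
[ 9.89080288e-01  1.47377675e-01 -1.79235363e-05  6.12960344e-05] 16.949978865341315
(array([ 36.654, -24.038,  -0.041]), array([ 0.  ,  0.  , 11.95]))
```

Request:
servo_tool --commands '[{"dp": [1.5, -1.0, 0], "dr": [0, 0, 0.5]}, {"dp": [4.5, -3.0, 0], "dr": [0, 0, 1.5]}, {"dp": [8, -5.3, 0], "dr": [0, 0, 2.6]}, {"dp": [11.5, -7.6, 0], "dr": [0, 0, 3.8]}, {"dp": [15, -9.9, 0], "dr": [0, 0, 5]}, {"dp": [18.5, -12.2, 0], "dr": [0, 0, 6]}, {"dp": [22, -14.5, 0], "dr": [0, 0, 7.2]}, {"dp": [25.5, -16.8, 0], "dr": [0, 0, 8.4]}, {"dp": [29, -19, 0], "dr": [0, 0, 9.5]}, {"dp": [32.4, -21.2, 0], "dr": [0, 0, 10.6]}, {"dp": [35, -23, 0], "dr": [0, 0, 11.4]}, {"dp": [36.7, -24, 0], "dr": [0, 0, 12]}]'

```text
clock: 1.8
tool_pos: [473.3, -280.6, 223.0]
tool_rot: [0.999, 0.046, 0.001, -0.0]
contact_force: [0.4, -0.7, -0.0]
finger_gap: 0.996
```

Request:
servo_tool --commands '[{"dp": [0, 0, 0]}, {"dp": [0, 0, 0]}, {"dp": [0, 0, 0]}]'

```text
$.commands[0]: bad value
```

```bash
python3 - <<'E'
from h import *
applyc([36.7,-24,0],[0,0,12]); print(getc())
s=ctrl.sense(); C=cam("wrist",s); im,D=ctrl.capture("wrist"); save("w1.png",im); np.savez("w1.npz",im=im,D=D,pos=s["tool_pos"],rot=s["tool_rot"]); print(s["clock"],s["tool_pos"],s["tool_rot"],s["qvel"])
P=cloud(C,D)
for t in ["thin_center","thick_center","thin_slot","thick_slot","offcut","bearing","tape"]:
    for x in ctrl.tip_of("wrist",t)[:2]:
        u,v=x["point"]; print(t,np.round([u,v],1),round(x["confidence"],2),np.round(P[int(round(v)),int(round(u))]))
E
```

```text
{'p': [470.5465787755662, -285.2287143848336, 222.587], 'q': [0.9990671669916072, 0.043183281942947634, 0.0, 0.0]}
1.8 [ 473.30989214 -280.5732969   223.02180146] [ 9.98956163e-01  4.56697507e-02  8.08960292e-04 -4.52131798e-04] [-0.25708391  0.11275803 -0.13619451 -0.10908906  0.08572959  0.01277885
 -0.55340264]
thin_center [270.1 279.9] 0.75 [ 411. -238.   65.]
thick_center [393.7 273.7] 0.59 [ 428. -361.   65.]
thick_center [361.9  69.6] 0.53 [ 622. -312.   11.]
thin_slot [277.8  32.6] 0.63 [ 648. -225.   11.]
thick_slot [366.8  60.1] 0.79 [ 632. -316.   10.]
offcut [319.  190.2] 0.9 [ 502. -279.   44.]
tape [ 49.8 260.5] 0.71 [386.  30.   2.]
tape [361.9  69.5] 0.33 [ 622. -312.   11.]
```

View pics/w1.png

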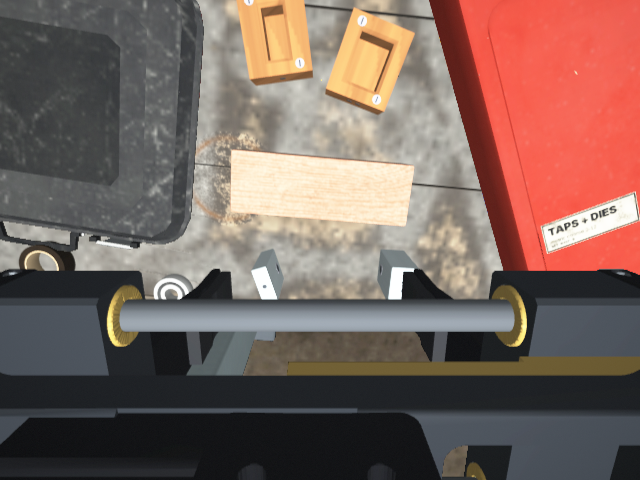

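The wrist view shows the offcut at (322,187), the thin holder at (277,40), the thick holder at (370,60), the thin block at (267,275) and the thick block at (395,272). The arm was still settling, so I'll retake it.

```bash
python3 - <<'E'
from h import *
s=ctrl.sense(); C=cam("wrist",s); im,D=ctrl.capture("wrist"); save("w2.png",im); np.savez("w2.npz",im=im,D=D,pos=s["tool_pos"],rot=s["tool_rot"]); print(s["clock"],s["tool_pos"],s["tool_rot"],np.abs(s["qvel"]).max())
P=cloud(C,D)
for nm,PP in [("wrist",P),("top",cloud(cam("top"),np.load("top0.npz")["D"])),("scene",cloud(cam("scene"),np.load("scene0.npz")["D"]))]:
    for o,(x0,x1,y0,y1,z0,z1) in dict(thin=(370,440,-265,-195,56,72),thick=(375,450,-400,-335,56,72),thinh=(580,700,-275,-178,29,41),thickh=(570,690,-370,-280,29,41),off=(450,540,-385,-170,41,51),bench=(540,580,-330,-200,-20,20)).items():
        m=(P:=PP)[...,0]>x0; m=(PP[...,0]>x0)&(PP[...,0]<x1)&(PP[...,1]>y0)&(PP[...,1]<y1)&(PP[...,2]>z0)&(PP[...,2]<z1)
        q=PP[m]
        if len(q)<20: print(nm,o,len(q)); continue
        (cx,cy),(a,b),an=cv2.minAreaRect(q[:,:2].astype(np.float32))
        if a<b: a,b,an=b,a,an+90
        an=(an+90)%180-90
        print(nm,o,len(q),"c",round(cx,1),round(cy,1),"size",round(a,1),round(b,1),"yaw",round(an,1),"z",round(float(np.median(q[:,2])),1))
E
```

```text
2.2 [ 469.52053283 -286.83107613  222.52951855] [ 9.99128065e-01  4.17495381e-02 -1.80051915e-04  2.30261853e-04] 0.006121655282447142
wrist thin 680 c 403.7 -233.2 size 39.7 16.5 yaw 23.3 z 65.4
wrist thick 887 c 416.1 -372.2 size 39.8 28.4 yaw 1.3 z 65.4
wrist thinh 3625 c 635.3 -226.6 size 62.1 60.2 yaw 12.7 z 35.5
wrist thickh 3877 c 624.6 -315.1 size 72.8 60.2 yaw -14.9 z 35.5
wrist off 11306 c 503.0 -281.1 size 179.6 62.3 yaw -89.7 z 45.2
wrist bench 4738 c 560.0 -265.0 size 129.9 40.0 yaw 90.0 z 0.3
top thin 171 c 404.0 -231.9 size 40.0 16.1 yaw 21.5 z 65.0
top thick 297 c 416.6 -371.2 size 39.7 28.6 yaw 0.2 z 64.8
top thinh 776 c 641.3 -224.6 size 73.9 60.2 yaw 12.5 z 35.1
top thickh 662 c 642.6 -320.0 size 113.9 64.1 yaw -19.1 z 34.9
top off 2473 c 503.1 -279.8 size 180.1 62.7 yaw 89.9 z 44.9
top bench 1012 c 561.9 -265.7 size 128.4 36.3 yaw 90.0 z -0.2
scene thin 246 c 402.9 -232.1 size 39.8 18.4 yaw 19.9 z 64.5
scene thick 300 c 415.9 -371.4 size 40.7 30.2 yaw 3.0 z 64.5
scene thinh 785 c 640.8 -225.7 size 74.2 64.5 yaw 12.2 z 34.7
scene thickh 605 c 643.4 -320.9 size 116.2 65.5 yaw -17.7 z 34.5
scene off 2305 c 503.1 -279.9 size 182.5 63.7 yaw 90.0 z 44.6
scene bench 530 c 570.3 -263.2 size 133.5 37.4 yaw -80.9 z -0.2
```

View pics/w2.png

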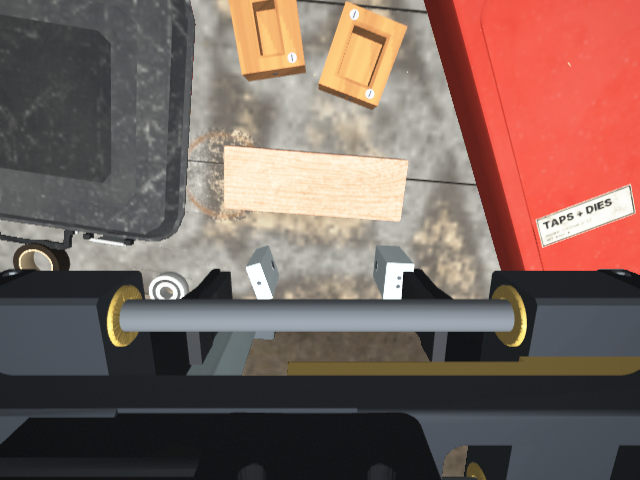

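```bash
cat >> h.py <<'E'
def sync():
    S=ctrl.sense(); q=np.array(S["tool_rot"]); json.dump({"p":list(map(float,S["tool_pos"])),"q":q.tolist()},open("cmd.json","w")); return S
E
python3 - <<'E'
from h import *
s=sync(); print(s["clock"],s["tool_pos"],s["contact_force"])
print(delta([403.8,-232.7,100],22.5)); print(delta([403.8,-232.7,35],22.5))
PP=cloud(cam("top"),np.load("top0.npz")["D"])
for lim in [(585,665,-355,-278)]:
    x0,x1,y0,y1=lim
    m=(PP[...,0]>x0)&(PP[...,0]<x1)&(PP[...,1]>y0)&(PP[...,1]<y1)&(PP[...,2]>29)&(PP[...,2]<38)
    print(cv2.minAreaRect(PP[m][:,:2].astype(np.float32)))
E
```

```text
2.25 [ 469.6250693  -286.60187679  222.50728779] [0.41677896 0.21267535 0.21384479]
(array([-6.104, -5.926, 12.251]), array([ 1.00e-02,  2.00e-02, -1.77e+01]))
(array([-6.102, -5.927, 18.751]), array([ 1.00e-02,  2.00e-02, -1.77e+01]))
((625.1481323242188, -313.8970031738281), (59.93376159667969, 73.73987579345703), 75.11738586425781)
```

Request:
servo_tool --commands '[{"dp": [-1.0, -1.0, 1.5], "dr": [0, 0, -3]}, {"dp": [-2.5, -2.5, 4], "dr": [0, 0, -7]}, {"dp": [-4, -4, 7], "dr": [0, 0, -12]}, {"dp": [-5.4, -5.2, 9.5], "dr": [0, 0, -16]}, {"dp": [-6.1, -5.9, 11], "dr": [0, 0, -17.7]}, {"dp": [-6.1, -5.9, 12.2], "dr": [0, 0, -17.7]}, {"dp": [-6.1, -5.9, 12.2], "dr": [0, 0, -17.7]}, {"dp": [-6.1, -5.9, 12.2], "dr": [0, 0, -17.7]}]'

```text
clock: 2.92
tool_pos: [404.2, -232.2, 100.5]
tool_rot: [0.981, 0.196, -0.0, -0.0]
contact_force: [-1.0, -0.3, -0.6]
finger_gap: 1.003
```

```bash
python3 - <<'E'
from h import *
s=sync(); print(s["clock"],s["tool_pos"],s["contact_force"],np.abs(s["qvel"]).max())
C=cam("wrist",s); im,D=ctrl.capture("wrist"); save("w3.png",im)
im,D=ctrl.capture("scene"); save("s3.png",im[150:390,240:560].repeat(2,0).repeat(2,1))
s=sync(); print(s["clock"],s["tool_pos"])
print(delta([403.8,-232.7,35],22.5))
E
```

```text
2.9167 [ 404.24072639 -232.22324249  100.53687095] [-1.02126426 -0.31461351 -0.62894779] 0.039166461807748465
3.0167 [ 405.52449732 -232.67070737  101.68522005]
(array([-0.168, -0.075,  6.668]), array([ 0.09, -0.07,  0.09]))
```

View pics/s3.png

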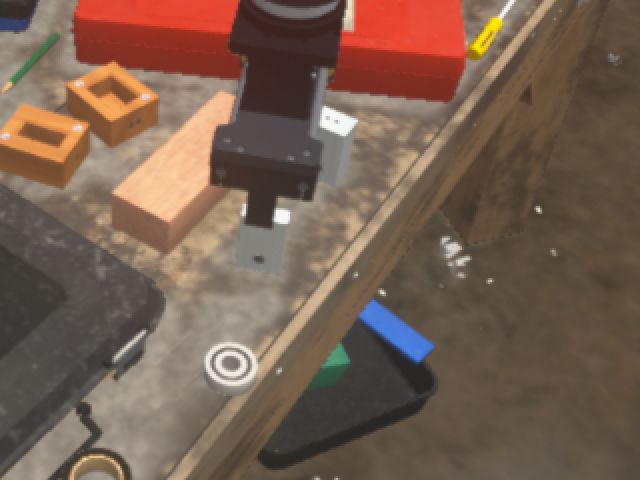

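View pics/w3.png

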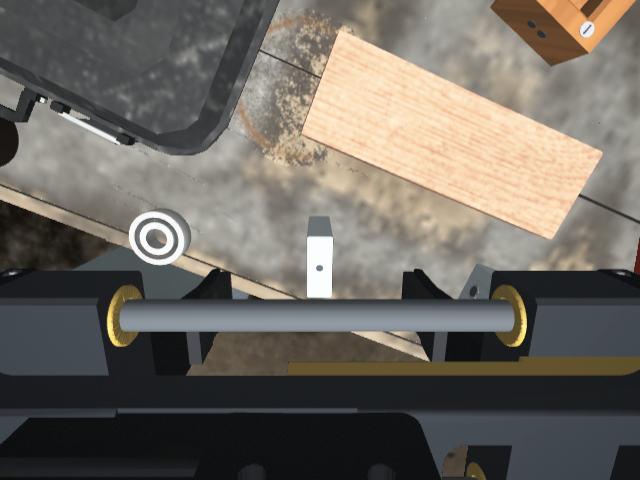

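The wrist view shows the thin block (one dot at (319,268)) centred between the jaws, and the thick holder with its two dots at top right. I'll descend.

Request:
servo_tool --commands '[{"dp": [0, 0, 1], "dr": [0, 0, 0]}, {"dp": [0, 0, 2.8], "dr": [0, 0, 0]}, {"dp": [-0.1, 0, 4.6], "dr": [0, 0, 0]}, {"dp": [-0.1, 0, 6], "dr": [0, 0, 0]}, {"dp": [-0.1, 0, 6.6], "dr": [0, 0, 0]}, {"dp": [-0.1, 0, 6.6], "dr": [0, 0, 0]}, {"dp": [-0.1, 0, 6.6], "dr": [0, 0, 0]}]'

```text
clock: 3.6
tool_pos: [404.2, -232.3, 34.8]
tool_rot: [0.981, 0.196, 0.0, 0.0]
contact_force: [-0.1, 0.2, 0.6]
finger_gap: 0.999
```

Request:
servo_tool --commands '[{"dp": [0, 0, 0], "dr": [0, 0, 0]}, {"dp": [0, 0, 0], "dr": [0, 0, 0]}, {"dp": [0, 0, 0], "dr": [0, 0, 0]}, {"dp": [0, 0, 0], "dr": [0, 0, 0]}, {"dp": [0, 0, 0], "dr": [0, 0, 0]}, {"dp": [0, 0, 0], "dr": [0, 0, 0]}, {"dp": [0, 0, 0], "dr": [0, 0, 0]}, {"dp": [0, 0, 0], "dr": [0, 0, 0]}, {"dp": [0, 0, 0], "dr": [0, 0, 0]}]' --claw 0 --force 25

```text
clock: 4.35
tool_pos: [403.7, -232.1, 34.5]
tool_rot: [0.981, 0.196, -0.0, 0.0]
contact_force: [-0.6, -1.5, 0.2]
finger_gap: 0.404
```

```bash
python3 - <<'E'
from h import *
s=sync(); print(s["clock"],s["tool_pos"],s["tool_rot"],s["contact_force"],s["finger_gap"],np.abs(s["qvel"]).max())
for yaw in (12.5,): print(delta([403.8,-232.7,140],yaw)); print(delta([641.3,-225.2,140],yaw))
E
```

```text
4.35 [ 403.727092  -232.1222488   34.5307094] [ 9.80535889e-01  1.96339933e-01 -3.45014729e-05  2.69824190e-05] [-0.6398512  -1.54095922  0.24672311] 0.40370553522150543 0.0026391203499185026
(array([ -0.016,   0.057, -10.547]), array([ 0.  ,  0.  , 10.15]))
(array([ 22.191,   8.509, -10.548]), array([ 0.  ,  0.  , 10.15]))
```

Request:
servo_tool --commands '[{"dp": [0, 0, 0], "dr": [0, 0, 0]}, {"dp": [0, 0, 0], "dr": [0, 0, 0]}, {"dp": [0, 0, 0], "dr": [0, 0, 0]}, {"dp": [0, 0, 0], "dr": [0, 0, 0]}, {"dp": [0, 0, 0], "dr": [0, 0, 0]}, {"dp": [0, 0, 0], "dr": [0, 0, 0]}]'

```text
clock: 4.85
tool_pos: [403.8, -232.2, 34.6]
tool_rot: [0.981, 0.196, 0.0, 0.0]
contact_force: [-0.2, -1.1, -0.1]
finger_gap: 0.182
```

```bash
python3 - <<'E'
from h import *
s=sync(); print(s["clock"],s["tool_pos"],s["tool_rot"],s["contact_force"],s["finger_gap"],np.abs(s["qvel"]).max())
for yaw in (12.5,): print(delta([403.8,-232.7,140],yaw)); print(delta([641.3,-225.2,140],yaw))
E
```

```text
4.85 [ 403.81369534 -232.15377473   34.55142702] [9.80531972e-01 1.96359473e-01 3.05055452e-05 9.11086086e-05] [-0.22337517 -1.06211939 -0.12508812] 0.18168172421467965 0.0018758119871341574
(array([ -0.022,   0.052, -10.545]), array([ 1.000e-02, -0.000e+00,  1.015e+01]))
(array([ 22.185,   8.505, -10.543]), array([ 1.000e-02, -0.000e+00,  1.015e+01]))
```

Request:
servo_tool --commands '[{"dp": [0, 0, -1], "dr": [0, 0, 0]}, {"dp": [0, 0, -3], "dr": [0, 0, 0]}, {"dp": [0, 0, -6], "dr": [0, 0, 0]}, {"dp": [1, 0.4, -9], "dr": [0, 0, 1]}, {"dp": [3.5, 1.3, -10.5], "dr": [0, 0, 2.5]}, {"dp": [7, 2.7, -10.5], "dr": [0, 0, 4]}, {"dp": [10.5, 4, -10.5], "dr": [0, 0, 5.5]}, {"dp": [14, 5.4, -10.5], "dr": [0, 0, 7]}, {"dp": [17.5, 6.7, -10.5], "dr": [0, 0, 8.5]}, {"dp": [20.5, 7.9, -10.5], "dr": [0, 0, 9.5]}, {"dp": [22.2, 8.5, -10.5], "dr": [0, 0, 10.2]}, {"dp": [22.2, 8.5, -10.5], "dr": [0, 0, 10.2]}]'

```text
clock: 5.85
tool_pos: [644.9, -222.9, 139.2]
tool_rot: [0.994, 0.11, 0.001, -0.001]
contact_force: [-0.2, 0.5, -1.3]
finger_gap: 0.184
```

Request:
servo_tool --commands '[{"dp": [0, 0, 0], "dr": [0, 0, 0]}, {"dp": [0, 0, 0], "dr": [0, 0, 0]}, {"dp": [0, 0, 0], "dr": [0, 0, 0]}]'

```text
clock: 6.1
tool_pos: [640.2, -225.7, 139.8]
tool_rot: [0.994, 0.108, -0.001, 0.0]
contact_force: [0.1, 0.7, -1.0]
finger_gap: 0.185
```

```bash
cat > look.py <<'E'
from h import *
import sys
tag=sys.argv[1]
s=sync(); print(s["clock"],s["tool_pos"],s["tool_rot"],s["contact_force"],s["finger_gap"],np.abs(s["qvel"]).max())
C=cam("wrist",s); im,D=ctrl.capture("wrist"); save("w%s.png"%tag,im); np.savez("w%s.npz"%tag,im=im,D=D,pos=s["tool_pos"],rot=s["tool_rot"])
for n in ["top","scene"]:
    im,D=ctrl.capture(n); np.savez("%s%s.npz"%(n,tag),im=im,D=D)
    c=im[170:345,275:455] if n=="top" else im[150:300,230:430]
    cv2.imwrite("pics/%s%s.png"%(n,tag),cv2.resize(c[:,:,::-1],None,fx=3.4,fy=3.4,interpolation=cv2.INTER_CUBIC))
E
python3 look.py 4
```

```text
6.1 [ 640.17682199 -225.70512285  139.7811602 ] [ 9.94150851e-01  1.07998852e-01 -5.14253925e-04  2.62865110e-04] [ 0.13444138  0.65693508 -1.02608893] 0.1854896949740438 0.00695339439526179
```

View pics/w4.png

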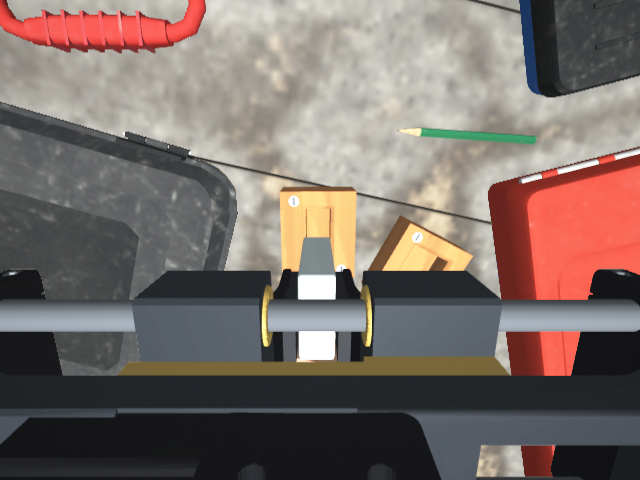

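View pics/scene4.png

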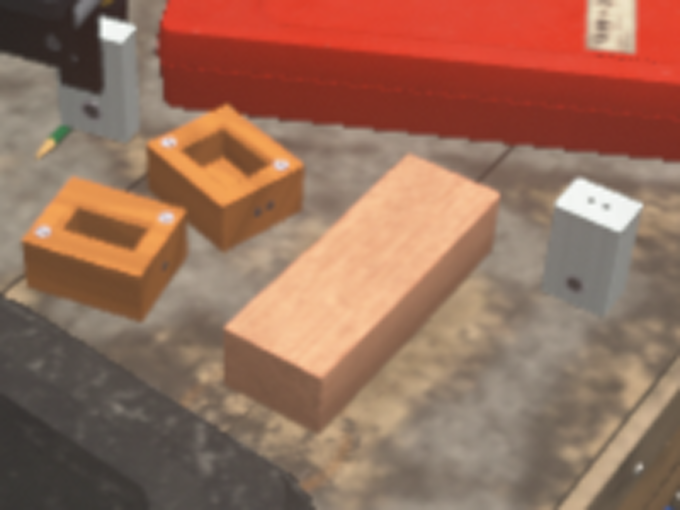

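```bash
python3 - <<'E'
from h import *
d=np.load("w4.npz"); s=dict(tool_pos=d["pos"],tool_rot=d["rot"]); C=cam("wrist",s); P=cloud(C,d["D"])
T=Rn.from_quat(s["tool_rot"]); 
L=T.inv().apply((P-d["pos"]).reshape(-1,3)).reshape(P.shape) # tool frame
zt=139.8
m=(abs(P[...,2]-35.3)<3)&(P[...,0]>610)&(P[...,0]<690)&(P[...,1]>-265)&(P[...,1]<-175)
q=L[m]; print("holder tool-frame x",q[:,0].min(),q[:,0].max(),"y",q[:,1].min(),q[:,1].max(),len(q))
# side edges yaw
for r in range(0,1):
    rows=np.linspace(15,34,5)
    for x in rows:
        k=q[abs(q[:,0]-x)<1.2]; print(round(x),np.round([k[:,1].min(),k[:,1].max(),(k[:,1].min()+k[:,1].max())/2],1))
# slot floor
m=(abs(P[...,2]-10)<4)&(abs(L[...,0])<40)&(abs(L[...,1])<15); q=L[m]; print("floor",len(q),q[:,0].max() if len(q) else 0, q[:,1].min(),q[:,1].max())
# block front face (+x face)
m=(abs(L[...,1])<12)&(P[...,2]>100)&(P[...,2]<175)&(abs(L[...,0])<35); q=L[m]; 
print("block x pct",np.percentile(q[:,0],[1,50,99]),"y",np.percentile(q[:,1],[1,99]),"z",np.percentile(P[m][:,2],[1,99]),len(q))
f=q[q[:,2]>-25]; print(np.polyfit(f[:,2],f[:,0],1), np.polyfit(f[:,1],f[:,0],1))
# slot centres from top/scene: interior floor
for n in ["top","scene"]:
    PP=cloud(cam(n),np.load(n+"4.npz")["D"])
    m=(PP[...,0]>585)&(PP[...,0]<665)&(PP[...,1]>-355)&(PP[...,1]<-278)&(PP[...,2]>29)&(PP[...,2]<38); print(n,cv2.minAreaRect(PP[m][:,:2].astype(np.float32)))
    m=(PP[...,0]>595)&(PP[...,0]<690)&(PP[...,1]>-268)&(PP[...,1]<-178)&(PP[...,2]>29)&(PP[...,2]<38); print(n,cv2.minAreaRect(PP[m][:,:2].astype(np.float32)))
E
```

```text
holder tool-frame x -34.17254190185365 36.97360170773523 y -30.15156913799682 30.015738090268737 4091
15 [-29.6  29.6   0. ]
20 [-30.1  29.4  -0.4]
24 [-30.1  29.2  -0.5]
29 [-29.9  29.2  -0.3]
34 [-29.8  29.7  -0. ]
floor 709 36.80122660778856 -14.352246988977361 14.529991506593412
block x pct [-19.89890804  12.35136728  19.31311454] y [-11.4171153   11.54059968] z [111.45859071 172.02074401] 3559
[ 0.07947096 17.16597454] [-0.19336033 16.82667447]
top ((623.5233154296875, -320.3110656738281), (48.611446380615234, 73.19400024414062), 77.06558227539062)
top ((0.0, 0.0), (0.0, 0.0), 0.0)
scene ((624.7434692382812, -314.9815368652344), (63.86397171020508, 75.72531127929688), 73.94525146484375)
scene ((640.8998413085938, -225.39788818359375), (73.76306915283203, 64.7034912109375), 12.760759353637695)
```

```bash
python3 - <<'E'
import cv2
im=cv2.imread("pics/w4.png"); cv2.imwrite("pics/w4c.png",cv2.resize(im[175:380,250:390],None,fx=4,fy=2.9,interpolation=cv2.INTER_CUBIC))
E
```

```text
(no output)
```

View pics/w4c.png

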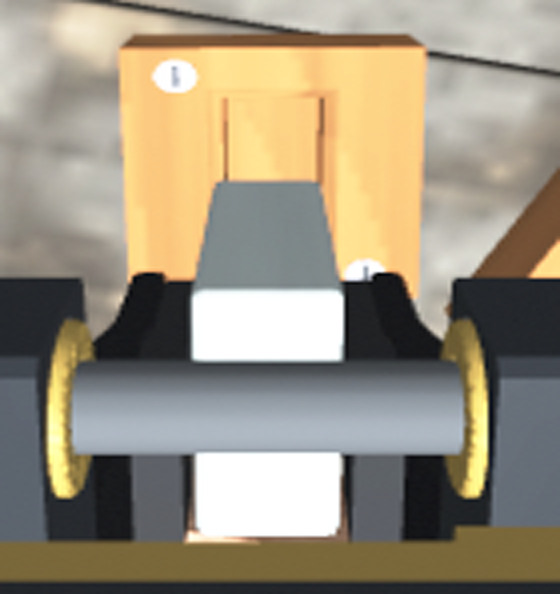

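Slot and block are lined up in the wrist view: the slot is centred at about column 318.5 and the block at 318. I'll lower it.

Request:
servo_tool --commands '[{"dp": [0.1, 0, 1], "dr": [0, 0, 0]}, {"dp": [0.1, 0, 3], "dr": [0, 0, 0]}, {"dp": [0.1, 0, 5], "dr": [0, 0, 0]}, {"dp": [0.1, 0, 6], "dr": [0, 0, 0]}, {"dp": [0.1, 0, 6.4], "dr": [0, 0, 0]}, {"dp": [0.1, 0, 6.4], "dr": [0, 0, 0]}, {"dp": [0.1, 0, 6.4], "dr": [0, 0, 0]}, {"dp": [0.1, 0, 7.0], "dr": [0, 0, 0]}, {"dp": [0.1, 0, 7.5], "dr": [0, 0, 0]}, {"dp": [0.1, 0, 7.5], "dr": [0, 0, 0]}]'

```text
clock: 7.08
tool_pos: [641.9, -224.8, 63.8]
tool_rot: [0.994, 0.108, -0.0, -0.0]
contact_force: [-0.5, -0.6, -0.8]
finger_gap: 0.186
```

```bash
python3 look.py 5
```

```text
7.0833 [ 641.89430658 -224.77317993   63.79678153] [ 9.94103091e-01  1.08437968e-01 -4.83523884e-04 -1.31867391e-04] [-0.54610856 -0.59946441 -0.76894169] 0.18639149769530505 0.014917056046818304
```

View pics/w5.png

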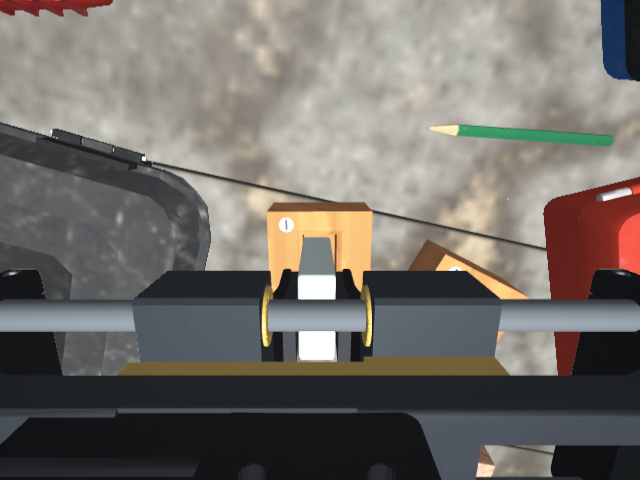

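The block is already a few mm into the slot with no contact force. I'll continue.

Request:
servo_tool --commands '[{"dp": [0, 0, 0.5], "dr": [0, 0, 0]}, {"dp": [0, 0, 1.0], "dr": [0, 0, 0]}, {"dp": [0, 0, 1.4], "dr": [0, 0, 0]}, {"dp": [0, 0, 1.7], "dr": [0, 0, 0]}, {"dp": [0, 0, 1.9], "dr": [0, 0, 0]}, {"dp": [0, 0, 1.9], "dr": [0, 0, 0]}, {"dp": [0, 0, 1.9], "dr": [0, 0, 0]}]'

```text
clock: 7.82
tool_pos: [642.4, -224.8, 45.5]
tool_rot: [0.994, 0.108, 0.0, 0.0]
contact_force: [0.0, -0.2, -0.4]
finger_gap: 0.182
```

Request:
servo_tool --commands '[{"dp": [0, 0, 0.05], "dr": [0, 0, 0]}, {"dp": [0, 0, 0.1], "dr": [0, 0, 0]}, {"dp": [0, 0, 0.15], "dr": [0, 0, 0]}, {"dp": [0, 0, 0.15], "dr": [0, 0, 0]}]'

```text
clock: 8.15
tool_pos: [642.5, -224.9, 44.6]
tool_rot: [0.994, 0.108, 0.0, 0.0]
contact_force: [-1.0, 0.8, 2.8]
finger_gap: 0.181
```

Contact force is 2.8 N upward, so the block is on the floor of the slot. I'll release it and check.

Request:
servo_tool --commands '[{"dp": [0, 0, 0], "dr": [0, 0, 0]}, {"dp": [0, 0, 0], "dr": [0, 0, 0]}, {"dp": [0, 0, 0], "dr": [0, 0, 0]}, {"dp": [0, 0, 0], "dr": [0, 0, 0]}, {"dp": [0, 0, 0], "dr": [0, 0, 0]}, {"dp": [0, 0, 0], "dr": [0, 0, 0]}, {"dp": [0, 0, 0], "dr": [0, 0, 0]}]' --claw 0.6

```text
clock: 8.73
tool_pos: [642.4, -224.9, 44.0]
tool_rot: [0.994, 0.108, -0.0, 0.0]
contact_force: [0.1, -0.6, -0.2]
finger_gap: 0.574
```

Request:
servo_tool --commands '[{"dp": [0, 0, -1], "dr": [0, 0, 0]}, {"dp": [0, 0, -3], "dr": [0, 0, 0]}, {"dp": [0, 0, -6], "dr": [0, 0, 0]}, {"dp": [0, 0, -8.8], "dr": [0, 0, 0]}, {"dp": [-1.5, 0, -10.5], "dr": [0, 0, 1]}, {"dp": [-4, 0, -11], "dr": [0, 0, 3]}, {"dp": [-6, 0, -11], "dr": [0, 0, 5]}, {"dp": [-7, 0, -11], "dr": [0, 0, 6]}, {"dp": [-7, 0, -11], "dr": [0, 0, 6]}]' --claw 1

```text
clock: 9.48
tool_pos: [572.2, -241.6, 154.9]
tool_rot: [0.998, 0.055, -0.0, 0.001]
contact_force: [-0.5, -0.8, -0.1]
finger_gap: 0.993
```

```bash
python3 look.py 6; python3 - <<'E'
from h import *
d=np.load("w6.npz"); Cw=cam("wrist",dict(tool_pos=d["pos"],tool_rot=d["rot"]))
for n,C in [("wrist",Cw),("top",cam("top")),("scene",cam("scene"))]:
    PP=cloud(C,np.load(("w6" if n=="wrist" else n+"6")+".npz")["D"])
    for o,(x0,x1,y0,y1,z0,z1) in dict(thin=(605,675,-250,-200,68,84),thick=(375,450,-400,-335,56,72),thinh=(590,695,-268,-178,29,41),thickh=(585,665,-355,-278,29,39),off=(450,540,-385,-170,41,51)).items():
        m=(PP[...,0]>x0)&(PP[...,0]<x1)&(PP[...,1]>y0)&(PP[...,1]<y1)&(PP[...,2]>z0)&(PP[...,2]<z1)
        q=PP[m]
        if len(q)<20: print(n,o,len(q)); continue
        (cx,cy),(a,b),an=cv2.minAreaRect(q[:,:2].astype(np.float32))
        if a<b: a,b,an=b,a,an+90
        an=(an+90)%180-90
        print(n,o,len(q),"c",round(cx,1),round(cy,1),"size",round(a,1),round(b,1),"yaw",round(an,1),"z",round(float(np.median(q[:,2])),1))
s=sync();print(s["clock"],s["tool_pos"],s["tool_rot"],s["finger_gap"])
print(delta([416.2,-371.8,120],1)); 
E
```

```text
9.4833 [ 572.16762749 -241.56169685  154.8597625 ] [ 9.98495620e-01  5.48233906e-02 -3.40946478e-04  8.81009988e-04] [-0.54122131 -0.79071037 -0.13021247] 0.9926102375271209 0.04407297392096248
wrist thin 1390 c 640.9 -224.0 size 40.0 16.0 yaw 12.4 z 75.4
wrist thick 0
wrist thinh 5397 c 640.7 -225.5 size 72.3 60.2 yaw 12.6 z 35.5
wrist thickh 4633 c 624.3 -315.7 size 72.2 62.2 yaw -14.8 z 35.4
wrist off 5481 c 503.2 -280.5 size 179.4 62.9 yaw -89.7 z 45.1
top thin 0
top thick 295 c 416.6 -371.4 size 39.7 28.8 yaw 0.8 z 65.0
top thinh 0
top thickh 12
top off 895 c 503.8 -333.6 size 72.4 61.2 yaw 89.6 z 44.5
scene thin 181 c 639.5 -223.1 size 41.9 18.2 yaw 10.6 z 74.4
scene thick 295 c 415.2 -372.1 size 40.7 32.4 yaw 2.0 z 64.5
scene thinh 646 c 640.6 -224.7 size 73.7 62.2 yaw 13.2 z 34.8
scene thickh 566 c 624.8 -314.6 size 76.4 62.5 yaw -15.7 z 34.4
scene off 2312 c 502.9 -280.1 size 181.6 63.1 yaw -89.7 z 44.7
9.6333 [ 574.92745817 -239.26622876  154.07689941] [ 9.98377252e-01  5.69441244e-02  4.28919534e-04 -2.14500733e-04] 0.9997867325234195
(array([-17.28 ,  11.364,   3.388]), array([-0.02, -0.05,  5.53]))
```

View pics/w6.png

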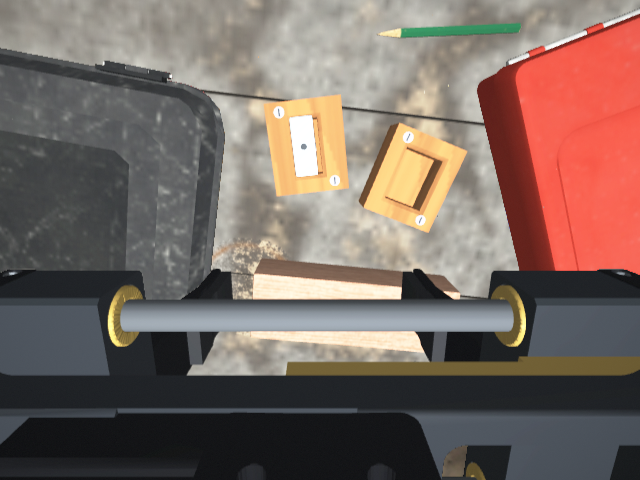

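View pics/scene6.png

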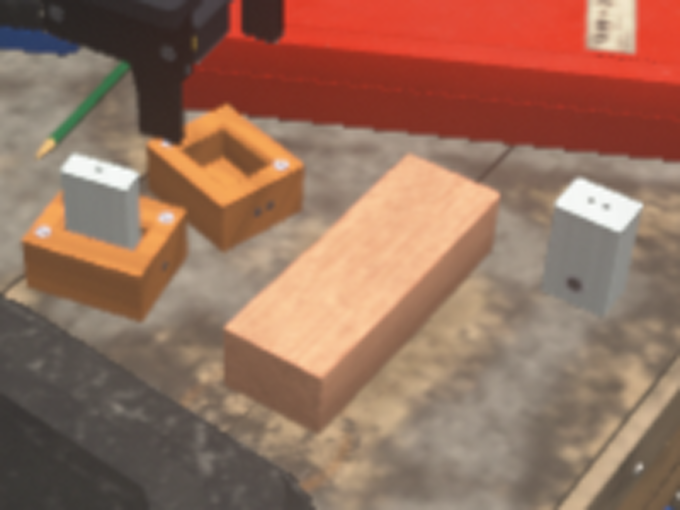

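The views show the thin block seated, with its top at z≈75 mm, released and within 1.5 mm of the holder's centre. Next I'll check the red box's height against the final gripper pose, then go to the thick block.

```bash
python3 - <<'E'
from h import *
P=cloud(cam("top"),np.load("top0.npz")["D"])
for x in range(380,761,40):
    r=[]
    for y in range(-480,-339,20):
        m=(abs(P[...,0]-x)<6)&(abs(P[...,1]-y)<6); r.append(int(np.max(P[m][:,2])) if m.any() else None)
    print(x,r)
s=sync();print(s["clock"],s["tool_pos"],s["tool_rot"],s["finger_gap"])
print(delta([416.2,-371.8,120],1)); 
E
```

```text
380 [3, 3, 6, 3, 2, 4, 9, 4]
420 [2, 2, 4, 4, 3, 68, 68, 3]
460 [63, 4, 3, 4, 4, 4, 8, 4]
500 [67, 63, 3, 4, 2, 3, 50, 47]
540 [67, 68, 64, 3, 4, 3, 42, 40]
580 [68, 68, 65, 62, 5, 3, 4, 4]
620 [70, 68, 68, 67, 66, 4, 5, 41]
660 [67, 68, 71, 66, 67, 65, 6, 38]
700 [66, 66, 68, 67, 66, 65, 64, 4]
740 [65, 65, 68, 66, None, 4, 3, 12]
9.6333 [ 574.92745817 -239.26622876  154.07689941] [ 9.98377252e-01  5.69441244e-02  4.28919534e-04 -2.14500733e-04] 0.9997867325234195
(array([-17.28 ,  11.364,   3.388]), array([-0.02, -0.05,  5.53]))
```

Request:
servo_tool --commands '[{"dp": [-1, 0.7, 0], "dr": [0, 0, 0.5]}, {"dp": [-3.5, 2.3, 0], "dr": [0, 0, 1]}, {"dp": [-6.5, 4.3, 0], "dr": [0, 0, 2]}, {"dp": [-9.5, 6.3, 0], "dr": [0, 0, 3]}, {"dp": [-12.5, 8.3, 0.5], "dr": [0, 0, 4]}, {"dp": [-15, 10, 1.5], "dr": [0, 0, 5]}, {"dp": [-16.7, 11, 2.7], "dr": [0, 0, 5.5]}, {"dp": [-17.3, 11.4, 3.4], "dr": [0, 0, 5.5]}, {"dp": [-17.3, 11.4, 3.4], "dr": [0, 0, 5.5]}, {"dp": [-17.3, 11.4, 3.4], "dr": [0, 0, 5.5]}, {"dp": [-17.3, 11.4, 3.4], "dr": [0, 0, 5.5]}]'

```text
clock: 10.55
tool_pos: [417.2, -371.2, 120.6]
tool_rot: [1.0, 0.01, 0.001, -0.0]
contact_force: [0.5, -0.7, -0.2]
finger_gap: 1.002
```

```bash
python3 look.py 7; python3 - <<'E'
from h import *
d=np.load("w7.npz"); Cw=cam("wrist",dict(tool_pos=d["pos"],tool_rot=d["rot"])); PP=cloud(Cw,d["D"])
m=(PP[...,0]>375)&(PP[...,0]<450)&(PP[...,1]>-400)&(PP[...,1]<-335)&(PP[...,2]>58)&(PP[...,2]<72); print(cv2.minAreaRect(PP[m][:,:2].astype(np.float32)))
s=sync();print(s["clock"],s["tool_pos"],s["tool_rot"],s["finger_gap"])
print(delta([416.2,-371.8,30],1)); 
E
```

```text
10.55 [ 417.20533971 -371.17568971  120.57134124] [ 9.99950033e-01  9.96273668e-03  8.06541163e-04 -1.55917288e-04] [ 0.46201451 -0.66903196 -0.17015604] 1.0017068645880183 0.006817111895002572
((416.11529541015625, -372.1379089355469), (39.880943298339844, 27.500347137451172), 1.9815948009490967)
10.7 [ 416.75246665 -371.60690779  120.72424383] [9.99952091e-01 9.76399750e-03 6.60450212e-04 2.08662177e-04] 0.9971287859042421
(array([-0.068,  0.014,  9.072]), array([ 0.02, -0.08,  0.12]))
```

View pics/w7.png

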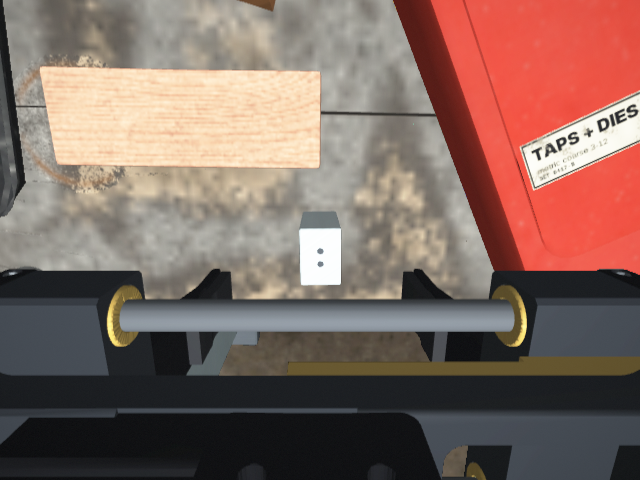

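The wrist view shows the thick block (two dots at (320,251) and (320,265)) centred between the jaws. I'll descend, then grip with 40 N.

Request:
servo_tool --commands '[{"dp": [0, 0, 1], "dr": [0, 0, 0]}, {"dp": [0, 0, 3.5], "dr": [0, 0, 0]}, {"dp": [-0.1, 0, 6], "dr": [0, 0, 0]}, {"dp": [-0.1, 0, 8.2], "dr": [0, 0, 0]}, {"dp": [-0.1, 0, 9.1], "dr": [0, 0, 0]}, {"dp": [-0.1, 0, 9.1], "dr": [0, 0, 0]}, {"dp": [-0.1, 0, 9.1], "dr": [0, 0, 0]}]'

```text
clock: 11.28
tool_pos: [414.2, -372.4, 29.1]
tool_rot: [1.0, 0.009, -0.0, -0.0]
contact_force: [0.1, 0.1, 0.7]
finger_gap: 0.999
```

Request:
servo_tool --commands '[{"dp": [0, 0, 0], "dr": [0, 0, 0]}, {"dp": [0, 0, 0], "dr": [0, 0, 0]}, {"dp": [0, 0, 0], "dr": [0, 0, 0]}, {"dp": [0, 0, 0], "dr": [0, 0, 0]}, {"dp": [0, 0, 0], "dr": [0, 0, 0]}, {"dp": [0, 0, 0], "dr": [0, 0, 0]}, {"dp": [0, 0, 0], "dr": [0, 0, 0]}, {"dp": [0, 0, 0], "dr": [0, 0, 0]}, {"dp": [0, 0, 0], "dr": [0, 0, 0]}, {"dp": [0, 0, 0], "dr": [0, 0, 0]}, {"dp": [0, 0, 0], "dr": [0, 0, 0]}, {"dp": [0, 0, 0], "dr": [0, 0, 0]}]' --claw 0 --force 40

```text
clock: 12.28
tool_pos: [413.9, -372.8, 29.1]
tool_rot: [1.0, 0.008, -0.0, 0.0]
contact_force: [-0.2, -1.0, -0.6]
finger_gap: 0.319
```

```bash
python3 - <<'E'
from h import *
s=sync(); print(s["clock"],s["tool_pos"],s["tool_rot"],s["contact_force"],s["finger_gap"])
print(delta([624.6,-315.0,150],-14.9))
E
```

```text
12.2833 [ 413.8725157  -372.80968731   29.05231236] [ 9.99966004e-01  8.24460906e-03 -2.99704554e-06  1.31451072e-04] [-0.23649623 -0.95927787 -0.62431663] 0.31853225983449834
(array([ 21.165,  -5.43 , -12.096]), array([ 0.02, -0.  , 15.84]))
```

Request:
servo_tool --commands '[{"dp": [0, 0, -1], "dr": [0, 0, 0]}, {"dp": [0, 0, -3], "dr": [0, 0, 0]}, {"dp": [0, 0, -6], "dr": [0, 0, 0]}, {"dp": [0.5, -0.1, -9], "dr": [0, 0, 1]}, {"dp": [2.5, -0.6, -11.5], "dr": [0, 0, 3]}, {"dp": [5.5, -1.4, -12.1], "dr": [0, 0, 5]}, {"dp": [9, -2.4, -12.1], "dr": [0, 0, 7.5]}, {"dp": [12.5, -3.3, -12.1], "dr": [0, 0, 10]}, {"dp": [16, -4.2, -12.1], "dr": [0, 0, 12.5]}, {"dp": [19, -5, -12.1], "dr": [0, 0, 14.5]}, {"dp": [20.7, -5.4, -12.1], "dr": [0, 0, 15.8]}, {"dp": [21, -5.5, -12.1], "dr": [0, 0, 15.8]}]'

```text
clock: 13.28
tool_pos: [626.6, -310.0, 149.6]
tool_rot: [0.992, -0.127, 0.001, -0.002]
contact_force: [0.2, 0.4, -2.3]
finger_gap: 0.323
```

Request:
servo_tool --commands '[{"dp": [0, 0, 0], "dr": [0, 0, 0]}, {"dp": [0, 0, 0], "dr": [0, 0, 0]}, {"dp": [0, 0, 0], "dr": [0, 0, 0]}, {"dp": [0, 0, 0], "dr": [0, 0, 0]}]'

```text
clock: 13.62
tool_pos: [621.5, -315.6, 150.3]
tool_rot: [0.991, -0.13, -0.0, 0.0]
contact_force: [0.3, 0.6, -1.4]
finger_gap: 0.317
```

```bash
cat > meas.py <<'E'
from h import *
import sys
t=sys.argv[1]
d=np.load("w%s.npz"%t); s=dict(tool_pos=d["pos"],tool_rot=d["rot"]); C=cam("wrist",s); P=cloud(C,d["D"])
T=Rn.from_quat(d["rot"]); L=T.inv().apply((P-d["pos"]).reshape(-1,3)).reshape(P.shape)
def fit(name,PP,m):
    q=PP[m]
    if len(q)<20: print(name,len(q)); return
    (cx,cy),(a,b),an=cv2.minAreaRect(q[:,:2].astype(np.float32))
    if a<b: a,b,an=b,a,an+90
    print(name,len(q),"c",round(cx,1),round(cy,1),"size",round(a,1),round(b,1),"yaw",round((an+90)%180-90,1),"z",round(float(np.median(q[:,2])),1))
ztop=d["pos"][2]+36
m=(abs(L[...,1])<22)&(abs(L[...,0])<35)&(abs(P[...,2]-ztop)<4); fit("block top (wrist, world)",P,m)
if m.any(): print("  tool-frame x",L[m][:,0].min(),L[m][:,0].max(),"y",L[m][:,1].min(),L[m][:,1].max())
fit("thickh wrist",P,(P[...,0]>585)&(P[...,0]<668)&(P[...,1]>-357)&(P[...,1]<-275)&(abs(P[...,2]-35)<4))
fit("thin wrist",P,(P[...,0]>605)&(P[...,0]<675)&(P[...,1]>-250)&(P[...,1]<-200)&(abs(P[...,2]-75)<5))
for n in ["top","scene"]:
    PP=cloud(cam(n),np.load(n+t+".npz")["D"])
    fit(n+" thickh",PP,(PP[...,0]>585)&(PP[...,0]<668)&(PP[...,1]>-357)&(PP[...,1]<-275)&(abs(PP[...,2]-34.5)<4))
    fit(n+" thin",PP,(PP[...,0]>605)&(PP[...,0]<675)&(PP[...,1]>-250)&(PP[...,1]<-200)&(abs(PP[...,2]-75)<5))
    fit(n+" off",PP,(PP[...,0]>450)&(PP[...,0]<540)&(PP[...,1]>-385)&(PP[...,1]<-170)&(abs(PP[...,2]-45)<5))
E
python3 look.py 8; python3 meas.py 8
```

```text
13.6167 [ 621.48283717 -315.62752507  150.27770865] [ 9.91482866e-01 -1.30235811e-01 -3.44337664e-04  4.91716930e-04] [ 0.27218541  0.59741385 -1.41813558] 0.31689593878874717 0.005074746959694681
block top (wrist, world) 4141 c 623.4 -316.1 size 43.9 40.5 yaw 74.9 z 186.6
  tool-frame x -18.338469729365578 22.211143316557624 y -21.992010100044485 21.936211391685475
thickh wrist 2825 c 624.9 -314.9 size 71.6 60.2 yaw -14.9 z 35.5
thin wrist 1159 c 641.2 -224.0 size 39.6 17.0 yaw 12.4 z 75.4
top thickh 0
top thin 147 c 641.5 -223.3 size 40.1 16.4 yaw 12.1 z 75.3
top off 519 c 503.8 -212.0 size 61.3 45.1 yaw -0.9 z 45.8
scene thickh 563 c 625.2 -314.0 size 78.2 62.6 yaw -14.3 z 34.7
scene thin 162 c 640.9 -223.4 size 40.2 17.9 yaw 14.4 z 74.6
scene off 2343 c 503.0 -279.9 size 182.9 63.3 yaw -89.9 z 44.6
```

View pics/w8.png

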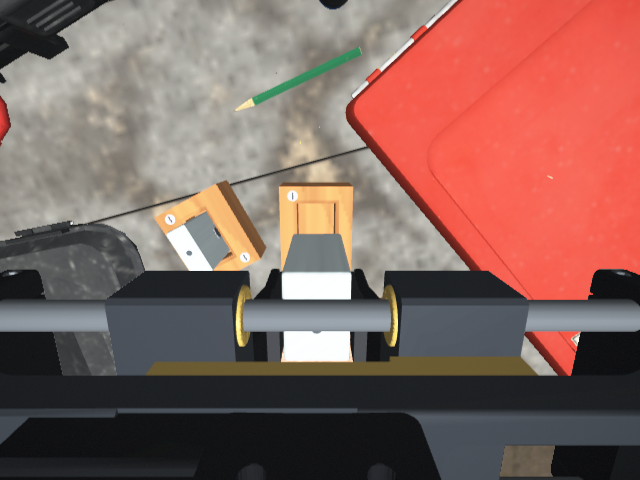

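View pics/scene8.png

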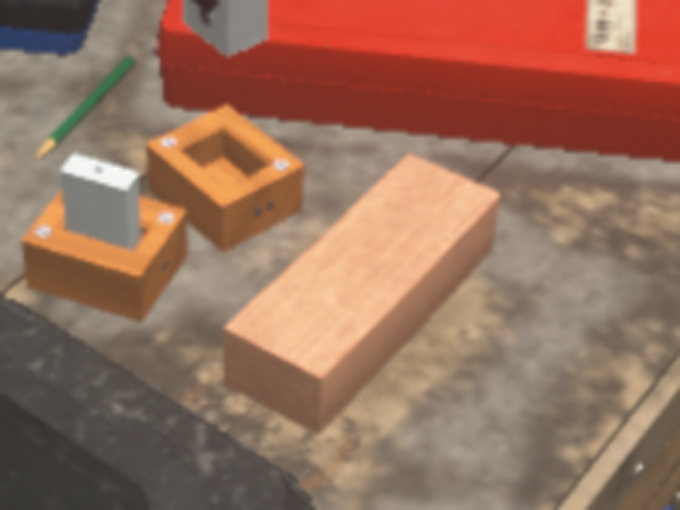

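The block faces the slot: slot, holder and block are all centred at about column 316.5, and the thin block is still home. I'll lower to about 1 cm above the mouth.

Request:
servo_tool --commands '[{"dp": [0.1, 0, 0.8], "dr": [0, 0, 0]}, {"dp": [0.1, 0, 2.4], "dr": [0, 0, 0]}, {"dp": [0.1, -0.05, 4.4], "dr": [0, 0, 0]}, {"dp": [0.1, -0.05, 6], "dr": [0, 0, 0]}, {"dp": [0.1, -0.05, 7], "dr": [0, 0, 0]}, {"dp": [0.1, -0.05, 7.5], "dr": [0, 0, 0]}, {"dp": [0.1, -0.05, 7.5], "dr": [0, 0, 0]}, {"dp": [0.1, -0.05, 7.5], "dr": [0, 0, 0]}, {"dp": [0.1, -0.05, 7.5], "dr": [0, 0, 0]}, {"dp": [0.1, -0.05, 7.5], "dr": [0, 0, 0]}]'

```text
clock: 14.6
tool_pos: [624.9, -314.3, 76.5]
tool_rot: [0.992, -0.129, 0.001, 0.0]
contact_force: [0.2, 0.4, -1.9]
finger_gap: 0.323
```

```bash
python3 look.py 9; python3 meas.py 9; python3 - <<'E'
from h import *
C=cam("scene"); d=np.load("scene9.npz"); 
c=d["im"][120:260,210:370]; cv2.imwrite("pics/s9c.png",cv2.resize(c[:,:,::-1],None,fx=4,fy=4,interpolation=cv2.INTER_CUBIC))
PP=cloud(C,d["D"])
m=(PP[...,0]>590)&(PP[...,0]<665)&(PP[...,1]>-345)&(PP[...,1]<-285)&(PP[...,2]>40)&(PP[...,2]<115)
q=PP[m]; print("scene obj in region z",np.percentile(q[:,2],[1,50,99]),len(q))
E
```

```text
14.6 [ 624.92301549 -314.33151153   76.50757332] [ 9.91611706e-01 -1.29246992e-01  1.11924822e-03  4.31178057e-04] [ 0.20123305  0.4071636  -1.87293077] 0.32256998234849354 0.005321423912393241
block top (wrist, world) 4139 c 626.7 -314.8 size 43.9 40.5 yaw 75.0 z 112.9
  tool-frame x -18.30759793260565 22.201472479918916 y -21.922173712003946 21.994234570500417
thickh wrist 3929 c 636.3 -317.9 size 60.2 48.5 yaw 75.0 z 35.5
thin wrist 547 c 656.3 -220.9 size 16.6 9.1 yaw -76.2 z 75.3
top thickh 0
top thin 78 c 641.2 -222.8 size 39.6 15.5 yaw 12.9 z 75.4
top off 579 c 503.4 -214.5 size 62.4 49.5 yaw -0.1 z 45.6
scene thickh 406 c 624.3 -314.5 size 75.9 62.8 yaw -15.9 z 34.7
scene thin 166 c 640.7 -223.1 size 40.6 19.1 yaw 13.4 z 74.5
scene off 2343 c 502.4 -280.7 size 183.0 63.8 yaw -89.8 z 44.6
scene obj in region z [ 48.35433727  89.02344916 114.11933981] 742
```

View pics/s9c.png

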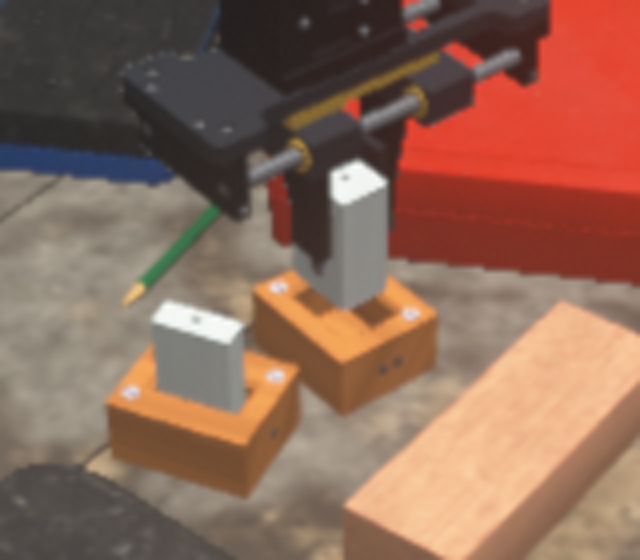

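View pics/w9.png

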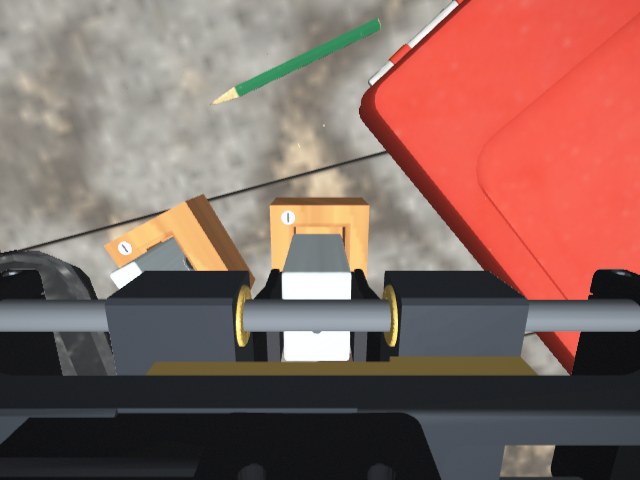

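The views show the block hovering over the slot with clearance and the thin block seated. I'll check centring more precisely.

```bash
python3 - <<'E'
from h import *
for i in range(3):
    s=ctrl.sense(); im,D=ctrl.capture("wrist"); print(np.round(s["tool_pos"],1),np.round(2*np.degrees(np.arctan2(s["tool_rot"][1],s["tool_rot"][0])),2))
np.savez("w10.npz",im=im,D=D,pos=s["tool_pos"],rot=s["tool_rot"])
T=np.array(ctrl.camera_params("wrist")["tool_from_camera"]); f,cx,cy=K(ctrl.camera_params("wrist"))
v,u=np.mgrid[0:480,0:640]
Pc=np.stack([(u-cx)/f*D,(v-cy)/f*D,D],-1); L=Pc@T[:3,:3].T+T[:3,3]
z0=76-35
m=(abs(L[...,2]-z0)<3)&(abs(L[...,1])<34)&(L[...,0]>-45)&(L[...,0]<45); q=L[m]
print("holder x",q[:,0].min(),q[:,0].max(),"z",np.median(q[:,2]),"y",q[:,1].min(),q[:,1].max())
for x in (10,18,24,28,32):
    k=q[abs(q[:,0]-x)<1]; print(x,np.round([k[:,1].min(),k[:,1].max(),k[:,1].min()/2+k[:,1].max()/2],2)) if len(k) else 0
# block far face: x in 15..26, z -36..30
m=(L[...,0]>17)&(L[...,0]<26)&(L[...,2]>-36)&(L[...,2]<32)&(abs(L[...,1])<25); q=L[m]
print("face x",np.median(q[:,0]),"y",np.percentile(q[:,1],[0.5,99.5]),"z",q[:,2].min(),q[:,2].max(),len(q))
A=np.c_[q[:,1],q[:,2],np.ones(len(q))]; print("face plane x=a*y+b*z+c",np.linalg.lstsq(A,q[:,0],rcond=None)[0])
for z in (-30,0,10,20,28):
    k=q[abs(q[:,2]-z)<2]; print(z,np.round([k[:,1].min(),k[:,1].max(),k[:,1].mean(),k[:,0].mean()],2)) if len(k) else 0
im=im[190:280,260:380]; cv2.imwrite("pics/w10c.png",cv2.resize(im[:,:,::-1],None,fx=6,fy=6,interpolation=cv2.INTER_CUBIC))
E
```

```text
[ 624.5 -314.2   75.9] -14.85
[ 624.3 -314.1   75.7] -14.85
[ 624.2 -314.1   75.5] -14.85
holder x -12.301735848502574 36.88497811619793 z 40.02207176063894 y -29.528270516401463 30.752904105024648
10 [-29.22  30.26   0.52]
18 [-28.89  30.54   0.82]
24 [-29.33  30.31   0.49]
28 [-29.2   30.1    0.45]
32 [-29.14  30.67   0.76]
face x 21.617344913127106 y [-14.77127608  12.57430778] z -35.99640635552814 27.573804236795667 2512
face plane x=a*y+b*z+c [4.82180765e-04 1.26778176e-02 2.15946515e+01]
-30 [-14.77  12.5   -1.04  21.7 ]
0 [-14.75  12.76  -1.05  21.61]
10 [-14.94  12.83  -0.74  21.6 ]
20 [-14.47  13.    -0.31  21.59]
28 [-13.95  11.78  -1.56  21.52]
```

View pics/w10c.png

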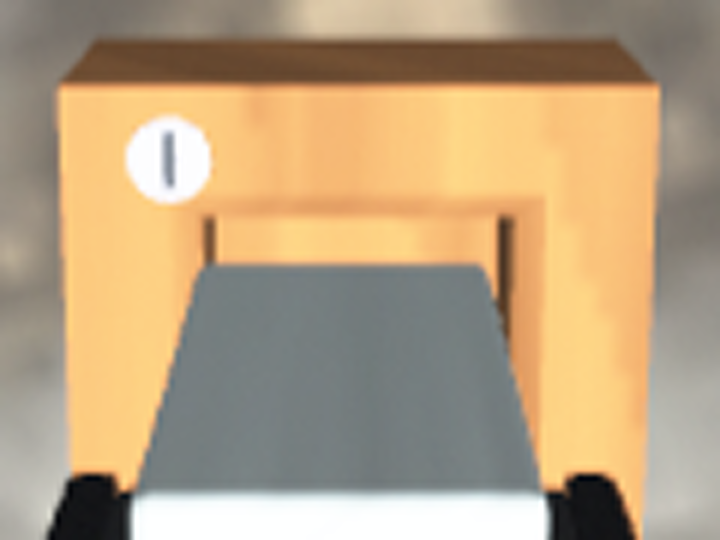

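The block sits 1.6 mm toward −y and 0.8 mm toward +x of the slot in the tool frame, with a gap of about 11 mm. I'll make a small correction.

Request:
servo_tool --commands '[{"dp": [-0.03, 0.08, 0], "dr": [0, 0, 0]}, {"dp": [-0.07, 0.15, 0], "dr": [0, 0, 0]}, {"dp": [-0.07, 0.15, 0], "dr": [0, 0, 0]}, {"dp": [-0.07, 0.15, 0], "dr": [0, 0, 0]}, {"dp": [-0.07, 0.15, 0], "dr": [0, 0, 0]}, {"dp": [-0.07, 0.15, 0], "dr": [0, 0, 0]}, {"dp": [-0.07, 0.15, 0], "dr": [0, 0, 0]}, {"dp": [-0.07, 0.15, 0], "dr": [0, 0, 0]}, {"dp": [-0.07, 0.15, 0], "dr": [0, 0, 0]}, {"dp": [-0.07, 0.15, 0], "dr": [0, 0, 0]}]'

```text
clock: 15.73
tool_pos: [623.0, -315.2, 75.0]
tool_rot: [0.992, -0.129, -0.0, 0.0]
contact_force: [-0.2, 0.3, -2.0]
finger_gap: 0.319
```

```bash
python3 - <<'E'
from h import *
s=ctrl.sense(); im,D=ctrl.capture("wrist"); print(s["clock"],np.round(s["tool_pos"],1),s["tool_rot"],s["finger_gap"],s["contact_force"],np.abs(s["qvel"]).max())
T=np.array(ctrl.camera_params("wrist")["tool_from_camera"]); f,cx,cy=K(ctrl.camera_params("wrist"))
v,u=np.mgrid[0:480,0:640]
Pc=np.stack([(u-cx)/f*D,(v-cy)/f*D,D],-1); L=Pc@T[:3,:3].T+T[:3,3]
m=(abs(L[...,2]-41)<3)&(abs(L[...,1])<34)&(abs(L[...,0])<45); q=L[m]
k=q[(q[:,0]>8)&(q[:,0]<34)]; print("holder",q[:,0].max()-36,k[:,1].min()/2+k[:,1].max()/2,"z",np.median(q[:,2]))
m=(L[...,0]>17)&(L[...,0]<26)&(L[...,2]>-36)&(L[...,2]<32)&(abs(L[...,1])<25); q=L[m]
print("block",np.median(q[:,0])-20,np.percentile(q[:,1],[0.5,99.5]).mean(),"zbot",q[:,2].max())
im,D=ctrl.capture("scene"); c=im[120:260,210:370]; cv2.imwrite("pics/s11c.png",cv2.resize(c[:,:,::-1],None,fx=4,fy=4,interpolation=cv2.INTER_CUBIC)); save("s11.png",im)
E
```

```text
15.7333 [ 623.  -315.2   75. ] [ 9.91614576e-01 -1.29230531e-01 -2.06749587e-05  5.29381093e-05] 0.3194314166595227 [-0.20809754  0.28522449 -2.02164656] 0.0014247084655365722
holder 1.705945876397891 -0.7347366704663791 z 39.58521191904302
block 1.6313422817265781 -1.0720990816150495 zbot 27.33638685490476
```

View pics/s11.png

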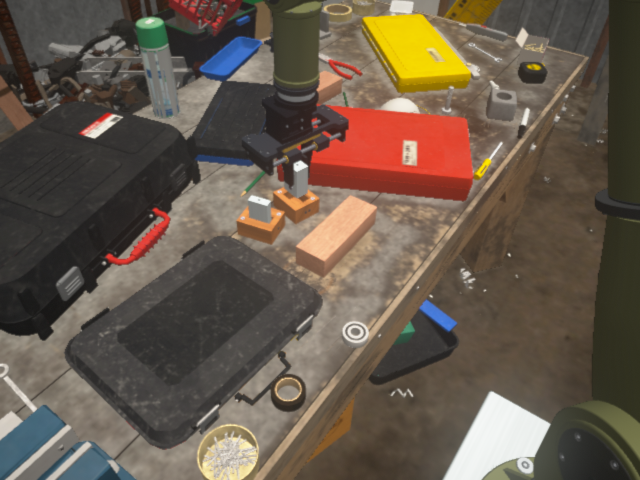

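Block and slot now agree within about 0.4 mm, with a gap of about 11 mm. The offcut, bearing (355,333) and tape (288,392) look unmoved. I'll hand in.

```bash
python3 -c "
from rig import ctrl; print(ctrl.hand_in())"
```

```text
the job is handed in; nothing more can be done
None
```

The thin block is fully home in its slot and released. The thick block is held still about 1 cm above its own slot, gripped at 40 N. I handed the job in at about 16 s of the 59 s allowed; the hand-in reports no verdict.

- **Thin block:** its top stands at z ≈ 75 mm, as it should when fully home. In the depth fits it lies 1–2 mm from its holder's centre, against the 6 mm limit.
- **Thick block:** it was carried over the offcut with plenty of clearance. The last wrist view put it within about 0.4 mm of the slot's centre. I measured its underside 11–12 mm above the mouth, and it is upright and turned to the slot within about 1°. Before hand-in the arm was at rest and the only force was the block's own weight, about 2 N.
- **Offcut, bearing and tape:** the offcut's measured pose agreed with the start to about 1 mm in its last full measurement. The bearing and tape are at the same pixels as in the first picture.

**Disagreements:** the cameras differed by 1–1.5 mm in y, and the tool pose wandered by a few mm just after each move. I therefore centred the thick block on its slot with the wrist camera alone. In the last wrist view that mattered most: it first showed the block 1.6 mm off in y and 0.8 mm in x, and I corrected that before handing in.

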